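# Fetch the small carton from the sliding-door parcel case and weigh it

### The job

Somebody has come for the small square carton that lies in the parcel case: slide the clear door above it all the way open, over or under the other door, and leave the other door as it is. Then lift the carton out and set it down upright, without dropping it, in the middle of the scale's steel platform, and let go.

Things in the scene. Friction and masses are not known exactly. Their poses are not given: they have to be found in the camera images.
- carton: Small brown carton, 46 (its x) x 60 (its y) x 60 mm high, 0.2 kg. Origin: centre of underside. Stands on the floor (10 mm above the counter) of the left or right half of the fixed white case, 145-170 mm from the 60 mm high partition, turned up to 15 deg; a round tube stands in the other half. Case inside 240 x 460 mm; end walls 86 mm high, long sides with rails 112 mm.
- left_handle (a point): Top centre of the left (+y) door's handle: black block 30 (x) x 20 (y, sliding direction) x 40 mm high, 20 mm from the outer end of a clear door 245 mm long that covers the left half of the case. Axes: the case's, x away from robot, z up. Door top 98 mm above the counter; slides to -y UNDER the right door, travel 160 mm, starts 0-15 mm open; fully open bares 160 mm at the left end. Friction 2 N.
- right_handle (a point): Top centre of the right (-y) door's handle: same block, axes, door size, travel, start and friction; 20 mm from that door's outer (-y) end. Door top 110 mm above the counter; slides to +y OVER the left door. Both shut: handles 420 mm apart, the partition midway between them. Handles lie on the case's long centre line; an opened door's handle keeps 25 mm clear beside it.
- scale_top (a point): Centre of the top of the fixed scale's flat square steel platform, 160 x 160 mm, 48 mm above the counter; z up, x and y along its edges. A low grey display console lies on its -x side, below platform height.

How it is judged:
By the outcome, as a careful person would: the job done as asked, in the order asked, and still so for the second after the job is handed in, with the robot touching nothing.
It also fails if it takes over 56 s, if anything falls off the work surface, if the arm or the gripper's body presses on something with over 40 N, if the wrist force passes 120 N, or if a joint passes its speed limit or range.

### The arm

A 6-joint arm with a two-finger parallel gripper is mounted at the origin on the work surface. World frame = base frame: x ahead of the robot, y to its left, z up, the work surface at z = 0. Lengths are in m, angles in degrees, forces in N, time in s.
With the tool pointing down it reaches from about 0.4 to 0.825 m from the base axis. Payload 7 kg.
Tool frame: the origin (TCP) lies midway between the tips of the shut fingers; the grasp point (between the pads) lies 19 mm behind it; z points along the fingers, x is the direction in which the jaws open and shut, and the axes are right-handed (so a half turn about z gives the same grasp; the last joint's range is limited). The gripper opens to 88 mm and grips with 3 to 60 N. Pads are 19 mm wide; open, the fingers measure 130 mm over their backs; the gripper's body (78 mm by 193 mm) begins 47 mm behind the grasp point.
Start: joints at [-60.671, 20.546, 0.682, 0, -70.136, -16.507], TCP at [0.15, -0.658, 0.227] pointing down, gripper open.
Joint ranges: [-176.03, 176.03], [-82.01, 121.73], [-58.28, 71.71], [-173.87, 95.51], [-174.79, -0.11], [-173.66, 173.66]. Speed limits (degrees/s): [136.94, 136.94, 172.46, 180, 180, 180].

### API

Orientations are given as [roll, pitch, yaw] about the fixed x, y, z axes, in that order (R = Rz(yaw) Ry(pitch) Rx(roll)).
In Python, from plant import ctrl, vision, nets gives the robot as it stands.
- The arm moves only by the shell command python3 -m jog 'ROWS'. ROWS is text: rows parted by semicolons, each of 7 numbers parted by spaces: the turn, a rotation vector about the tool's x, y, z in units of 0.1 rad (1.0 is 0.1 rad), then the shift along the tool's x, y, z in units of 4 cm (1.0 is 4 cm), then the opening, from -1 (shut) to 1 (fully open). In form: rx ry rz x y z jaw; .... A call has 1 to 8 rows; each row shifts and turns the commanded pose from where the row before left it, along the tool's axes as they then stand; what a row does not reach is not made up. A row lasts 1/8 s, in which the tool goes at most 62.5 mm and 10.7 degrees, less where a joint would pass 70% of its speed; a pose out of reach is approached as far as the arm can. A call with a number of a shift or a turn outside -1 to 1 is refused whole. A call with a gripper value outside its range is refused whole. The fingers move at their own pace and stop on an object; the grip force is fixed at half the most. Time passes only in rows, so rows that do not move let the fingers close. It gives the time, the measured TCP pose, the force and the opening at its end, in the units of the state.
- ctrl.get_obs(): the state, without advancing time (a new reading comes with each control period).
- vision.snapshot(name): name is "scene" or "top" or "wrist"; returns (picture, depth): 480x640x3 uint8, red, green, blue; 480x640 float32, m along the optical axis (not along the pixel's ray), 0 where there is no reading.
- vision.camera_info(name): a dict with "camera_matrix" (3x3 intrinsics, pixels), "camera_from_world" (4x4, takes a point from world to camera coordinates); the wrist camera has in their place "tool_from_camera" (4x4, takes a point from camera to tool coordinates, whose origin is the TCP and whose axes are the tool frame's). Camera axes: x right, y down, z forward; pixel columns grow to the right and rows downward; lengths in m; the calibration is good to about 2 mm. A picture is of the moment at which its call begins: read the wrist's pose just before it. camera_info takes no time and is no camera call.
- ctrl.close_job(): hands the job in, once; it reports no verdict.
Trained networks look in the newest picture that a camera, given by its name, has taken for a name from the list of things; names that differ only in an ending like _2 or _b are one class to them, and where a whole thing is asked for, a point or a joint stands for the part that bears it (a point fixed in the world has none). Each returns a list of dicts, best first, with "score" (0 to 1); they miss things now and then, are a little off and sometimes report something else, mostly with a low value. They report only what shows in the picture. A call takes as long as a camera call.
- nets.boxes_of(target, camera): "location" ([x, y, z] in m, in world coordinates, good to about 4 mm: the middle of the surface that is visible of it).
The state is a dict: "clock": time; "joint_pos": joint angles; "qvel": joint speeds; "tau": joint torques, N m; "tool_pos": TCP position; "orientation": TCP orientation; "force": force on the tool from outside, world axes, zero at the start; "moment": the same for the moment, N m; "opening": finger opening in m.
Only numpy, scipy, OpenCV 4.12 (cv2) and the standard library are available. Lean on these libraries where they do the work, as an engineer would, in place of code of your own. Each camera call takes 0.05 s, during which the arm holds its last target.

## Working session

There is one attempt and no reset: what is moved stays moved. The work goes in short steps, Python scripts to look and compute and a shell command to move; the robot and the scene stay as the last step left them, time stands still between calls to the robot, and variables do not carry over. Pictures are saved under pics/ and viewed, and the job is handed in when it is done.

```bash
ls; mkdir -p pics
python3 - <<'E'
from plant import ctrl, vision, nets
import cv2, numpy as np
o=ctrl.get_obs(); print(o)
for c in ["scene","top"]:
    im,d=vision.snapshot(c); cv2.imwrite(f"pics/{c}0.png",im[:,:,::-1]); np.save(f"{c}_d0.npy",d)
    for t in ["carton","left_handle","right_handle","scale_top"]:
        for r in nets.boxes_of(t,c)[:3]: print(c,t,np.round(r["location"],4),round(r["score"],2))
print(ctrl.get_obs()["clock"])
E
```

```text
pics
{'clock': 0.0, 'joint_pos': array([-6.06696323e+01,  2.05915367e+01,  6.33116442e-01, -2.16230201e-02,
       -7.01365132e+01, -1.65069420e+01]), 'qvel': array([-0.05182935,  0.0337473 , -0.01497023,  0.01930095, -0.03124921,
        0.1036648 ]), 'tau': array([ 7.57156317e-05, -5.82728899e+01,  2.93047071e+01,  6.99722975e+00,
        7.13873509e-03, -1.38826963e-04]), 'tool_pos': array([ 0.14968154, -0.65767723,  0.22561183]), 'orientation': array([-1.79992513e+02, -9.67968942e-02,  1.02816055e+02]), 'force': array([0.71427766, 0.80697722, 0.29087269]), 'moment': array([ 0.04088816, -0.05844936,  0.00724862]), 'opening': 0.08746618385220253}
scene left_handle [0.5347 0.043  0.1024] 0.67
scene right_handle [ 0.514  -0.1918  0.1119] 0.67
scene scale_top [0.5666 0.3297 0.0438] 0.6
top left_handle [0.5168 0.0412 0.0962] 0.73
top right_handle [ 0.4948 -0.1768  0.1119] 0.79
top scale_top [0.5303 0.3554 0.0507] 0.84
0.5
```

View pics/top0.png

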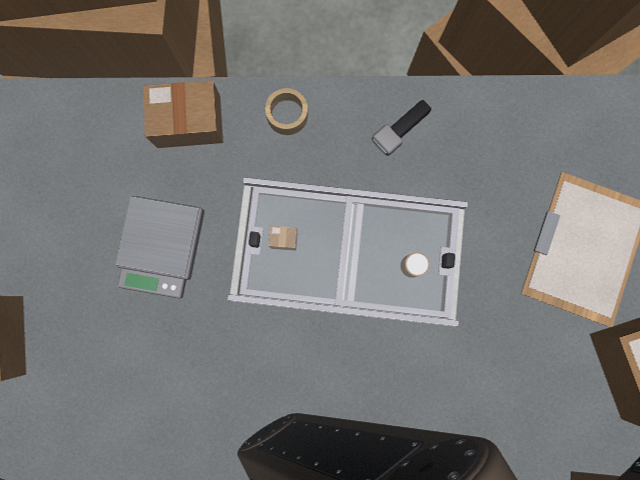

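View pics/scene0.png

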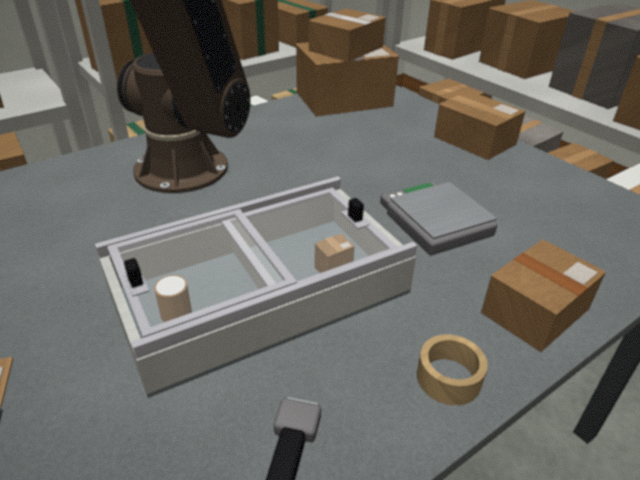

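```bash
cat > h.py <<'E'
import cv2,numpy as np
from plant import ctrl,vision,nets
def cloud(d,cam):
    i=vision.camera_info(cam);K=np.array(i["camera_matrix"]);T=np.linalg.inv(np.array(i["camera_from_world"]))
    v,u=np.mgrid[:480,:640]
    P=np.stack([(u-K[0,2])/K[0,0]*d,(v-K[1,2])/K[1,1]*d,d],-1)
    return P@T[:3,:3].T+T[:3,3]
def ray(uv,z,cam):
    i=vision.camera_info(cam);K=np.array(i["camera_matrix"]);T=np.linalg.inv(np.array(i["camera_from_world"]))
    r=T[:3,:3]@np.linalg.inv(K)@np.array([uv[0],uv[1],1.]);c=T[:3,3]
    return c+r*(z-c[2])/r[2]
E
python3 - <<'E'
from h import *
d=np.load("top_d0.npy");im=cv2.imread("pics/top0.png");C=cloud(d,"top")
print(vision.camera_info("top"))
def rep(n,m,mask):
    pts=C[mask]; print(n,mask.sum(),np.round(np.median(pts,0),4),np.round(np.percentile(pts,[2,98],axis=0),3).tolist())
    ys,xs=np.nonzero(mask); print('  px',xs.min(),xs.max(),ys.min(),ys.max(),xs.mean(),ys.mean(), cv2.minAreaRect(np.stack([xs,ys],1).astype(np.float32)))
v,u=np.mgrid[:480,:640]
dark=im.max(2)<60
for n,(a,b) in dict(L=(255,240),R=(448,261)).items():
    w=(abs(u-a)<16)&(abs(v-b)<18)
    rep(n,0,w&dark)
    rep(n+'top',0,w&dark&(C[...,2]>.125))
    m=w&dark; ys,xs=np.nonzero(m); print(ray((xs.mean(),ys.mean()),.12,"top"))
w=(u>110)&(u<210)&(v>185)&(v<305)
m=w&(C[...,2]>.043)&(C[...,2]<.055); rep('scale',0,m)
pts=C[m][:,:2].astype(np.float32); r=cv2.minAreaRect(pts*1000);print(r)
w=(u>262)&(u<305)&(v>218)&(v<258); hsv=cv2.cvtColor(im,cv2.COLOR_BGR2HSV)
m=w&(hsv[...,1]>60); rep('carton',0,m); print(np.round(np.histogram(C[m][:,2],10),3))
w=(u>220)&(u<475)&(v>170)&(v<330)
m=w&(C[...,2]>.104)&(C[...,2]<.118); rep('rail',0,m); print(cv2.minAreaRect(C[m][:,:2].astype(np.float32)*1000))
s=cv2.resize(im[170:335,220:480],None,fx=3,fy=3,interpolation=cv2.INTER_CUBIC);cv2.imwrite("pics/z0.png",s)
E
```

```text
{'camera_matrix': array([[515.19006336,   0.        , 313.98528065],
       [  0.        , 515.19006336, 238.59214974],
       [  0.        ,   0.        ,   1.        ]]), 'camera_from_world': array([[-6.18022028e-03, -9.99980151e-01, -1.22537676e-03,
         1.34065063e-03],
       [-9.93059876e-01,  6.28136418e-03, -1.17442018e-01,
         5.43129995e-01],
       [ 1.17447384e-01,  4.91054950e-04, -9.93078985e-01,
         1.15269880e+00],
       [ 0.00000000e+00,  0.00000000e+00,  0.00000000e+00,
         1.00000000e+00]])}
L 53 [0.5277 0.1187 0.1321] [[0.517, 0.116, 0.104], [0.545, 0.134, 0.139]]
  px 249 259 232 246 255.03773584905662 240.56603773584905 ((254.2769317626953, 239.28465270996094), (9.798744201660156, 13.891889572143555), 7.125016689300537)
Ltop 33 [0.5308 0.1258 0.1345] [[0.518, 0.116, 0.126], [0.546, 0.134, 0.14]]
  px 249 258 232 245 253.6969696969697 239.4848484848485 ((253.83078002929688, 238.8538818359375), (8.806466102600098, 13.147682189941406), 7.125016689300537)
[0.52928651 0.12329996 0.12      ]
R 94 [ 0.4813 -0.2728  0.1461] [[0.469, -0.289, 0.124], [
[... 588 characters left out ...]
56.2367858886719), (161.71246337890625, 159.9164581298828), 79.65076446533203)
carton 430 [0.5371 0.063  0.0976] [[0.519, 0.039, 0.093], [0.56, 0.093, 0.102]]
  px 269 296 226 247 283.36511627906975 237.73720930232557 ((282.564697265625, 236.6588134765625), (26.23020362854004, 19.78769874572754), 4.39870548248291)Traceback (most recent call last):
  File "<stdin>", line 18, in <module>
    return _wrapfunc(a, 'round', decimals=decimals, out=out)
    return _wrapit(obj, method, *args, **kwds)
    conv = _array_converter(obj)
ValueError: setting an array element with a sequence. The requested array has an inhomogeneous shape after 1 dimensions. The detected shape was (2,) + inhomogeneous part.
```

Run:
```python
from h import *
d=np.load("top_d0.npy");im=cv2.imread("pics/top0.png");C=cloud(d,"top")
v,u=np.mgrid[:480,:640]
w=(u>220)&(u<475)&(v>170)&(v<330)
m=w&(C[...,2]>.107)&(C[...,2]<.117)&(im.min(2)>120); 
for n,q in dict(up=(v<215),low=(v>285)).items():
    p=C[m&q]; print(n,len(p),np.median(p,0),cv2.fitLine(p[:,:2].astype(np.float32),cv2.DIST_L1,0,.01,.01).ravel())
print(cv2.minAreaRect(C[m][:,:2].astype(np.float32)*1000))
hsv=cv2.cvtColor(im,cv2.COLOR_BGR2HSV)
m=(u>262)&(u<305)&(v>218)&(v<258)&(hsv[...,1]>60)
s=cv2.resize(im[180:320,230:330],None,fx=5,fy=4.2,interpolation=cv2.INTER_CUBIC);
s=cv2.resize(im[190:310,235:365],None,fx=5,fy=5,interpolation=cv2.INTER_CUBIC)
cv2.imwrite("pics/z0.png",s)
```

```text
up 2387 [ 0.61320625 -0.13869634  0.11092725] [ 0.15660685  0.987661    0.6317766  -0.05632463]
low 3916 [ 0.39807895 -0.15859592  0.11046996] [ 0.01815024  0.99983525  0.3970585  -0.06559532]
((508.8685302734375, -75.28125), (488.1213684082031, 267.52947998046875), 83.21047973632812)
```

View pics/z0.png

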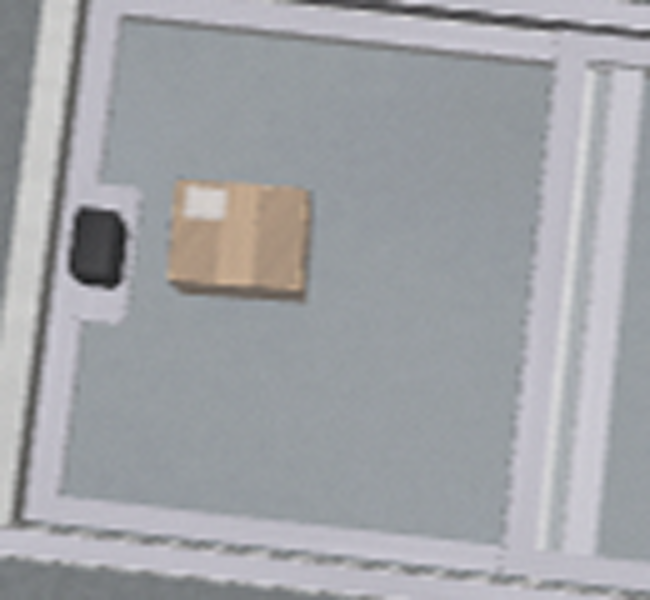

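Run:
```python
from h import *
c=[ray((a/5+235-.4,b/5+190-.4),.07,"top")[:2] for a,b in [(175,182),(310,188),(302,290),(168,282)]]
c=np.array(c);print(c,c.mean(0)); 
for i in range(4): e=c[(i+1)%4]-c[i]; print(np.linalg.norm(e),np.degrees(np.arctan2(e[1],e[0])))
print(ray((254.2,238.4),.138,"top"),ray((448,260.3),.150,"top"))
yaw=np.radians(-6.8);R=np.array([[np.cos(yaw),-np.sin(yaw)],[np.sin(yaw),np.cos(yaw)]])
L=np.array([.5315,.125]);Rr=np.array([.4827,-.279])
print("case ctr",(.5089,-.0753)); 
for p in (L,Rr,c.mean(0)): print(R.T@(p-[.5089,-.0753]))
print(R.T)
```

```text
[[0.56756145 0.09681581]
 [0.56447449 0.03655724]
 [0.51875732 0.04021199]
 [0.52270488 0.09974979]] [0.54337453 0.06833371]
0.06033759428382893 -92.93262311792466
0.04586301538262491 175.4293445344957
0.05966852285775311 86.20665087219855
0.04495242514971771 -3.742264737839726
[0.53178843 0.12300393 0.138     ] [ 0.48244319 -0.27763287  0.15      ]
case ctr (0.5089, -0.0753)
[-0.00127529  0.20156692]
[-0.00189681 -0.20536926]
[0.01722522 0.14670524]
[[ 0.99296551 -0.11840397]
 [ 0.11840397  0.99296551]]
```

```bash
python3 -m jog '0 0 -1 0 0 -0.5 1;0 0 -1 0 0 -0.3 1;0 0 -1 0 0 0 1;0 0 -1 0 0 0 1;0 0 -1 0 0 0 1;0 0 -1 0 0 0 1;0 0 -1 0 0 0 1;0 0 -1 0 0 0 1'; python3 -m jog '0 0 -1 0 0 0 1;0 0 -1 0 0 0 1;0 0 -1 0 0 0 1;0 0 -1 0 0 0 1;0 0 -0.3 0 0 0 1;0 0 0 0 0 0 1'
```

```text
clock: 1.5
tool_pos: [0.1498, -0.6581, 0.2586]
orientation: [180.0, 0.0, 148.8]
force: [0.4, -0.7, -0.2]
opening: 0.0874
clock: 2.25
tool_pos: [0.1498, -0.6581, 0.2586]
orientation: [-180.0, 0.0, 173.2]
force: [-0.5, -0.1, -0.7]
opening: 0.0876
```

```bash
python3 -m jog '0 0 0 -0.9 1 0 1;0 0 0 -0.9 1 0 1;0 0 0 -0.9 1 0 1;0 0 0 -0.9 1 0 1;0 0 0 -0.9 1 0 1;0 0 0 -0.9 1 0 1;0 0 0 -0.9 1 0 1;0 0 0 -0.9 1 0 1'; python3 -m jog '0 0 0 0 1 0 1;0 0 0 0 1 0 1;0 0 0 0 1 0 1;0 0 0 0 1 0 1;0 0 0 0 1 0 1;0 0 0 0 1 0 1;0 0 0 0 1 0 1;0 0 0 0 1 0 1';python3 -m jog '0 0 0 0 1 0 1;0 0 0 0 1 0 1;0 0 0 0 0.5 0 1;0 0 0 0 0 0 1;0 0 0 0 0 0 1'
python3 - <<'E'
from h import *
o=ctrl.get_obs();print(o["tool_pos"],o["orientation"],o["joint_pos"])
im,d=vision.snapshot("wrist");cv2.imwrite("pics/w1.png",im[:,:,::-1]);np.save("w1.npy",d)
print(vision.camera_info("wrist"))
E
```

```text
clock: 3.25
tool_pos: [0.4744, -0.3726, 0.2589]
orientation: [-180.0, 0.0, 173.2]
force: [1.1, -1.3, -0.5]
opening: 0.0875
clock: 4.25
tool_pos: [0.5106, -0.0548, 0.2589]
orientation: [180.0, 0.0, 173.2]
force: [1.0, 0.4, 0.2]
opening: 0.0878
clock: 4.88
tool_pos: [0.522, 0.0426, 0.2586]
orientation: [-180.0, -0.0, 173.3]
force: [0.7, 0.3, -0.2]
opening: 0.0879
[0.52203227 0.04258627 0.25855587] [-1.79988536e+02 -1.13534315e-02  1.73259978e+02] [ 2.61474918e+01  5.04553023e+00 -1.53393860e+01  3.69250144e-03
 -6.96308423e+01 -3.28887987e+01]
{'camera_matrix': array([[367.19691669,   0.        , 320.04511748],
       [  0.        , 367.19691669, 245.54845687],
       [  0.        ,   0.        ,   1.        ]]), 'tool_from_camera': array([[ 9.99998918e-01,  1.46882115e-03, -7.75066083e-05,
         1.24932047e-03],
       [-1.37924351e-03,  9.54712726e-01,  2.97525978e-01,
        -8.02715386e-02],
       [ 5.11008995e-04, -2.97525549e-01,  9.54713720e-01,
        -1.57670233e-01],
       [ 0.00000000e+00,  0.00000000e+00,  0.00000000e+00,
         1.00000000e+00]])}
```

View pics/w1.png

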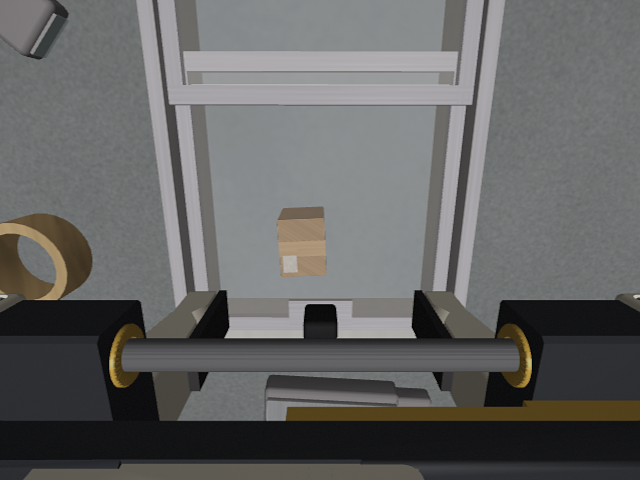

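Run:
```python
from h import *
d=np.load("w1.npy");i=vision.camera_info("wrist");K=i["camera_matrix"];T=i["tool_from_camera"]
v,u=np.mgrid[:480,:640]
P=np.stack([(u-K[0,2])/K[0,0]*d,(v-K[1,2])/K[1,1]*d,d],-1)@T[:3,:3].T+T[:3,3]
im=cv2.imread("pics/w1.png")
for r in range(300,340,3): print(r,im[r,320],np.round(P[r,320],4), [np.round(P[r,c,0],4) for c in np.nonzero((im[r,290:350].max(1)<70))[0][[0,-1]]+290] if (im[r,290:350].max(1)<70).any() else '')
```

```text
300 [108 106 110] [0.0013 0.0721 0.1584] 
303 [177 173 176] [0.0013 0.0756 0.1592] 
306 [11  9 11] [0.0013 0.0744 0.1504] [np.float64(-0.0118), np.float64(0.0143)]
309 [10  8  9] [0.0013 0.0749 0.1454] [np.float64(-0.0126), np.float64(0.0151)]
312 [8 8 8] [0.0013 0.0744 0.1387] [np.float64(-0.0123), np.float64(0.0148)]
315 [13 12 12] [0.0013 0.0747 0.1336] [np.float64(-0.0121), np.float64(0.0146)]
318 [12 10 11] [0.0013 0.0755 0.1296] [np.float64(-0.0129), np.float64(0.0153)]
321 [19 19 18] [0.0013 0.0748 0.1229] [np.float64(-0.0127), np.float64(0.015)]
324 [29 28 29] [0.0013 0.0767 0.1212] [np.float64(-0.0125), np.float64(0.015)]
327 [40 37 40] [0.0013 0.0788 0.12  ] [np.float64(-0.0124), np.float64(0.015)]
330 [36 34 35] [0.0013 0.0829 0.122 ] [np.float64(-0.0125), np.float64(0.015)]
333 [35 34 35] [0.0013 0.0846 0.1199] [np.float64(-0.0125), np.float64(0.0151)]
336 [32 30 32] [0.0013 0.088  0.1208] [np.float64(-0.0126), np.float64(0.015)]
339 [36 36 36] [ 0.0013 -0.0315 -0.0784] [np.float64(-0.0062), np.float64(0.0083)]
```

```bash
python3 -m jog '0 0 0 0.03 1 0 1;0 0 0 0 1 0 1;0 0 0 0 0.08 0.67 1;0 0 0 0 0 1 1;0 0 0 0 0 1 1;0 0 0 0 0 1 1;0 0 0 0 0 0 1'; python3 -m jog '0 0 0 0 0 0 -1;0 0 0 0 0 0 -1;0 0 0 0 0 0 -1;0 0 0 0 0 0 -1;0 0 0 0 0 0 -1;0 0 0 0 0 0 -1'
```

```text
clock: 5.8
tool_pos: [0.5289, 0.1239, 0.1093]
orientation: [-179.8, -0.3, 173.2]
force: [0.3, -0.8, 0.5]
opening: 0.0876
clock: 6.55
tool_pos: [0.5307, 0.126, 0.1118]
orientation: [180.0, -0.0, 173.3]
force: [1.0, -0.2, 0.4]
opening: 0.0331
```

```bash
python3 -m jog '0 0 0 0 0 0 -1;0 0 0 0 0 0 -1'; python3 -m jog '0 0 0 0 -0.3 0 -1;0 0 0 0 -0.5 0 -1;0 0 0 0 -0.5 0 -1;0 0 0 0 -0.5 0 -1;0 0 0 0 -0.5 0 -1;0 0 0 0 -0.5 0 -1;0 0 0 0 -0.3 0 -1;0 0 0 0 -0.2 0 -1'; python3 -m jog '0 0 0 0 -0.2 0 -1;0 0 0 0 -0.1 0 -1;0 0 0 0 0 0 -1'
```

```text
clock: 6.8
tool_pos: [0.532, 0.1262, 0.1119]
orientation: [180.0, 0.1, 173.3]
force: [5.1, -1.7, -3.6]
opening: 0.0297
clock: 7.8
tool_pos: [0.5164, -0.0052, 0.1119]
orientation: [179.9, 0.1, 173.3]
force: [5.1, 2.0, -3.9]
opening: 0.0299
clock: 8.18
tool_pos: [0.5149, -0.0173, 0.1118]
orientation: [180.0, 0.1, 173.3]
force: [5.5, -2.6, -4.3]
opening: 0.0298
```

```bash
python3 -m jog '0 0 0 0 -0.1 0 -1;0 0 0 0 0 0 -1'; python3 -m jog '0 0 0 0 -0.05 0 -1;0 0 0 0 0 0 -1';python3 -m jog '0 0 0 0 -0.05 0 -1;0 0 0 0 0 0 -1'
```

```text
clock: 8.43
tool_pos: [0.5145, -0.0211, 0.1119]
orientation: [180.0, 0.1, 173.3]
force: [5.9, -0.5, -3.9]
opening: 0.0296
clock: 8.68
tool_pos: [0.5143, -0.0229, 0.1118]
orientation: [180.0, 0.1, 173.3]
force: [5.7, 0.3, -3.3]
opening: 0.0299
clock: 8.93
tool_pos: [0.5141, -0.0248, 0.1119]
orientation: [180.0, 0.1, 173.3]
force: [4.8, -0.5, -3.5]
opening: 0.03
```

```bash
python3 -m jog '0 0 0 0 -0.06 0 -1;0 0 0 0 0 0 -1'; python3 -m jog '0 0 0 0 -0.06 0 -1;0 0 0 0 0 0 -1';python3 -m jog '0 0 0 0 -0.06 0 -1;0 0 0 0 0 0 -1'
```

```text
clock: 9.18
tool_pos: [0.5139, -0.0259, 0.1118]
orientation: [179.9, 0.1, 173.3]
force: [4.1, 8.8, -2.7]
opening: 0.03
clock: 9.43
tool_pos: [0.514, -0.0261, 0.1119]
orientation: [179.7, 0.2, 173.3]
force: [0.6, 22.4, -2.2]
opening: 0.0301
clock: 9.68
tool_pos: [0.514, -0.0264, 0.1119]
orientation: [179.5, 0.2, 173.3]
force: [-1.2, 33.7, -0.6]
opening: 0.0299
```

```bash
python3 -m jog '0 0 0 0 0.11 0 -1;0 0 0 0 0 0 -1'; python3 -m jog '0 0 0 0 0 0 0.6;0 0 0 0 0 0 0.8;0 0 0 0 0 0 1;0 0 0 0 0 0 1;0 0 0 0 0 -0.7 1;0 0 0 0 0 -1 1;0 0 0 0 0 -1 1;0 0 0 0 0 -1 1'
python3 - <<'E'
from h import *
o=ctrl.get_obs();print(o["tool_pos"],o["orientation"],o["opening"])
im,d=vision.snapshot("top");cv2.imwrite("pics/top2.png",im[:,:,::-1]);np.save("top_d2.npy",d)
im,d=vision.snapshot("scene");cv2.imwrite("pics/sc2.png",im[:,:,::-1])
E
```

```text
clock: 9.93
tool_pos: [0.5139, -0.0262, 0.1118]
orientation: [179.9, 0.1, 173.3]
force: [2.7, 7.3, -3.4]
opening: 0.0297
clock: 10.92
tool_pos: [0.5124, -0.028, 0.2611]
orientation: [-180.0, -0.0, 173.3]
force: [1.0, 0.3, -0.8]
opening: 0.0876
[ 0.51235813 -0.02797064  0.26111793] [-1.79999492e+02 -2.24404470e-03  1.73287515e+02] 0.08755219969642912
```

View pics/top2.png

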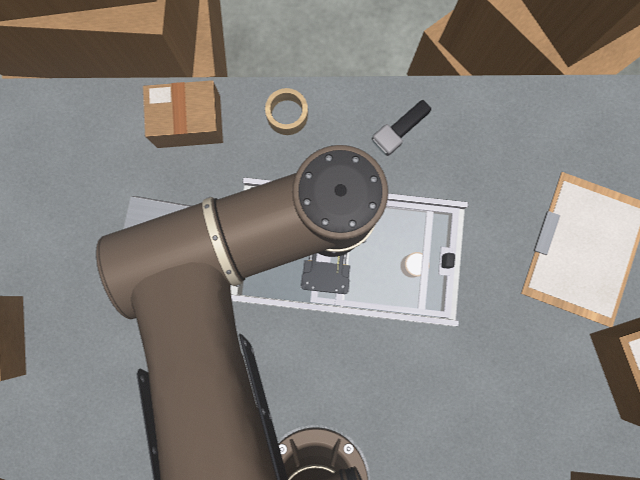

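View pics/sc2.png

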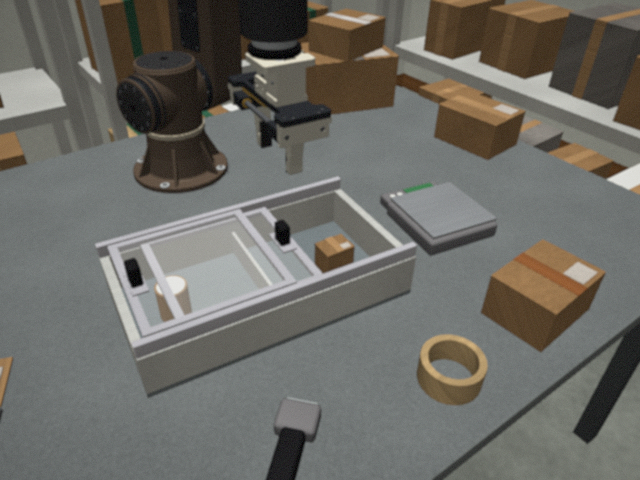

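```bash
python3 -m jog '0 0 -0.57 -0.4 0.8 0 1;0 0 0 0 0 0 1;0 0 0 0 0 0 1'
python3 - <<'E'
from h import *
from scipy.spatial.transform import Rotation as Ro
o=ctrl.get_obs();print(o["tool_pos"],o["orientation"])
im,d=vision.snapshot("wrist");cv2.imwrite("pics/w3.png",im[:,:,::-1])
i=vision.camera_info("wrist");K=i["camera_matrix"];T=i["tool_from_camera"]
v,u=np.mgrid[:480,:640]
P=np.stack([(u-K[0,2])/K[0,0]*d,(v-K[1,2])/K[1,1]*d,d],-1)@T[:3,:3].T+T[:3,3]
R=Ro.from_euler("xyz",o["orientation"],degrees=True).as_matrix()
W=P@R.T+o["tool_pos"]; np.save("w3.npy",W)
hsv=cv2.cvtColor(im,cv2.COLOR_RGB2HSV)
near=(abs(W[...,0]-.543)<.06)&(abs(W[...,1]-.068)<.06)
m=near&(abs(W[...,2]-.07)<.005)
print(m.sum(),np.median(W[m],0)); r=cv2.minAreaRect(W[m][:,:2].astype(np.float32)*1000);print(r)
r=cv2.minAreaRect(P[m][:,:2].astype(np.float32)*1000);print('tool',r)
for r in nets.boxes_of("carton","wrist")[:2]: print(r)
E
```

```text
clock: 11.4
tool_pos: [0.5318, 0.002, 0.2591]
orientation: [-180.0, -0.1, 176.6]
force: [0.2, 0.1, -0.3]
opening: 0.0878
[0.53182735 0.00196999 0.25911187] [-1.79975818e+02 -6.88347311e-02  1.76552486e+02]
2463 [0.54178058 0.06847978 0.06981581]
((541.7355346679688, 70.4986343383789), (60.529720306396484, 45.38502883911133), 85.50190734863281)
tool ((-5.998586654663086, 69.08058166503906), (45.388614654541016, 60.529052734375), 1.0471526384353638)
{'location': [0.5967, 0.2642, 0.0147], 'score': 0.26}
```

View pics/w3.png

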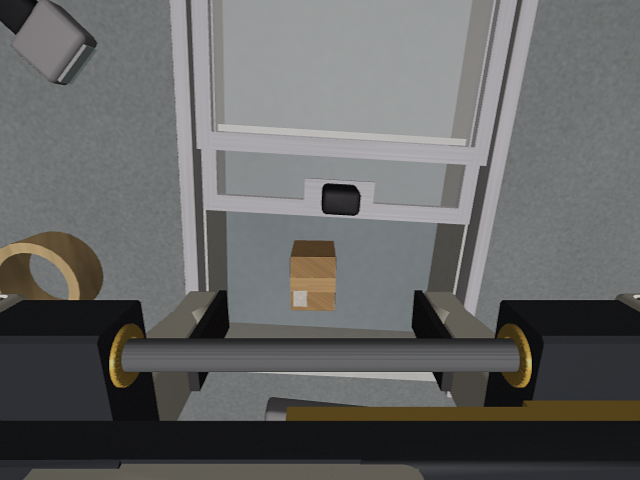

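```bash
python3 -m jog '0 0 0.17 -0.12 0.86 0 1;0 0 0 0 0.85 0 1;0 0 0 0 0 1 1;0 0 0 0 0 1 1;0 0 0 0 0 1 1;0 0 0 0 0 1 1;0 0 0 0 0 0.7 1;0 0 0 0 0 0.5 1'; python3 -m jog '0 0 0 0 0 0.03 1;0 0 0 0 0 0 1';python3 -m jog '0 0 0 0 0 0 -1;0 0 0 0 0 0 -1;0 0 0 0 0 0 -1;0 0 0 0 0 0 -1;0 0 0 0 0 0 -1;0 0 0 0 0 0 -1;0 0 0 0 0 0 -1'
```

```text
clock: 12.5
tool_pos: [0.541, 0.0692, 0.0504]
orientation: [-180.0, -0.1, 175.5]
force: [0.8, -0.5, -0.5]
opening: 0.0877
clock: 12.75
tool_pos: [0.5421, 0.0699, 0.0513]
orientation: [180.0, 0.0, 175.6]
force: [0.0, -0.6, -0.4]
opening: 0.0874
clock: 13.62
tool_pos: [0.5423, 0.0703, 0.0508]
orientation: [180.0, 0.1, 175.6]
force: [2.1, -1.7, 1.9]
opening: 0.0459
```

```bash
python3 -m jog '0 0 0 0 0 0 -1;0 0 0 0 0 -0.2 -1;0 0 0 0 0 -0.5 -1;0 0 0 0 0 -0.7 -1;0 0 0 0 0 -0.9 -1;0 0 0 0 0 -0.9 -1;0 0 0 0 0 -0.9 -1;0 0 0 0 0 -0.5 -1'; python3 -m jog '0 0 0 0 0 0 -1;0 0 0 0 0 0 -1'
python3 - <<'E'
from h import *
im,d=vision.snapshot("wrist");cv2.imwrite("pics/w4.png",im[:,:,::-1])
im,d=vision.snapshot("scene");cv2.imwrite("pics/sc4.png",im[:,:,::-1])
C=cloud(d,"scene")
m=(abs(C[...,2]-.048)<.006)&(abs(C[...,0]-.54)<.13)&(abs(C[...,1]-.355)<.13)
print(m.sum(),cv2.minAreaRect(C[m][:,:2].astype(np.float32)*1000))
# top-cam scale, colour-masked with depth
d=np.load("top_d0.npy");im=cv2.imread("pics/top0.png");C=cloud(d,"top")
for n,c in dict(a=(131,196),b=(203,207),c=(190,278),d=(117,267)).items(): print(n,ray(c,.048,"top")[:2])
cv2.imwrite("pics/z1.png",cv2.resize(im[185:305,105:215],None,fx=5,fy=5,interpolation=cv2.INTER_CUBIC))
E
```

```text
clock: 14.62
tool_pos: [0.5411, 0.07, 0.2363]
orientation: [180.0, 0.0, 175.6]
force: [-0.2, 0.3, -2.3]
opening: 0.0458
clock: 14.88
tool_pos: [0.5406, 0.0698, 0.2331]
orientation: [-180.0, -0.1, 175.6]
force: [-0.3, -0.2, -2.6]
opening: 0.0457
3297 ((550.9505615234375, 355.2967834472656), (162.57432556152344, 165.55587768554688), 79.76514434814453)
a [0.64217492 0.41666738]
b [0.61554494 0.25113551]
c [0.45377081 0.27727743]
d [0.47955057 0.44245859]
```

View pics/w4.png

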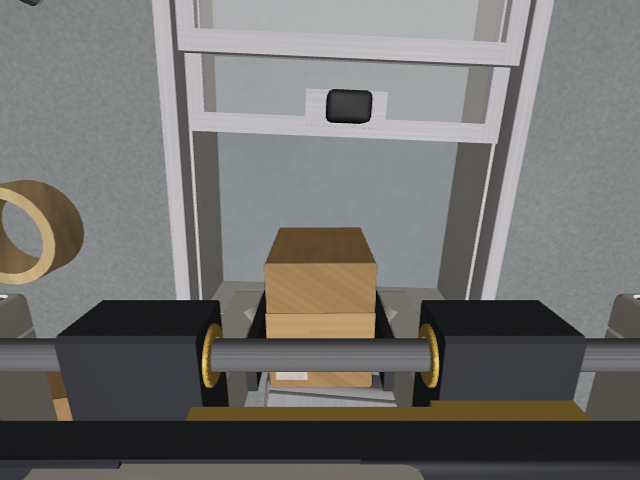

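View pics/z1.png

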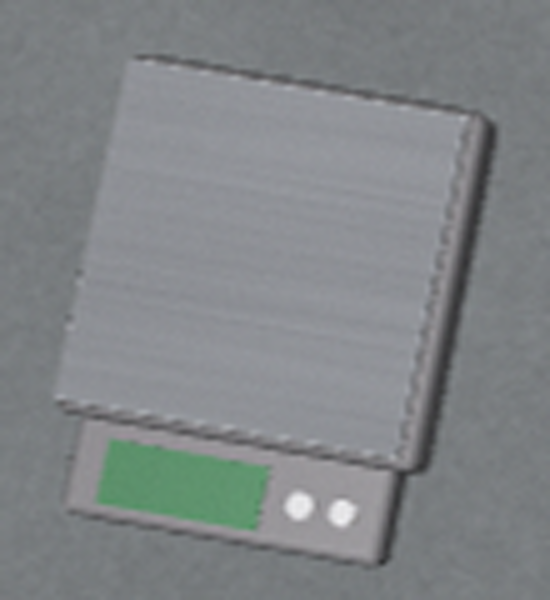

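View pics/sc4.png

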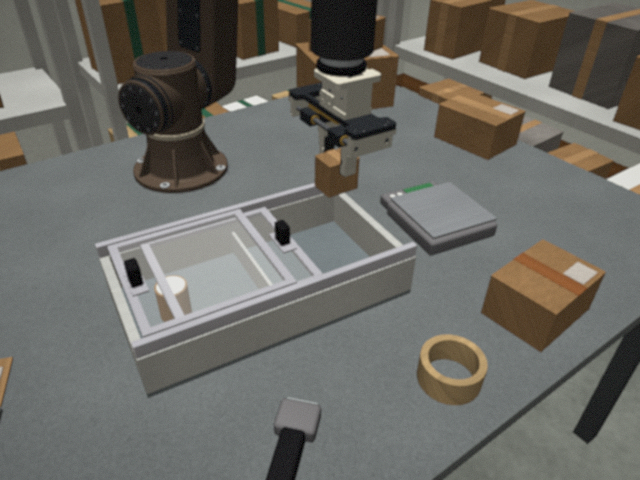

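```bash
python3 -m jog '0 0 0 0.05 0.5 0 -1;0 0 0 0.05 1 0 -1;0 0 0 0.05 1 0 -1;0 0 0 0.05 1 0 -1;0 0 0 0.05 1 0 -1;0 0 0 0.05 1 0 -1;0 0 0 0 0.95 0 -1;0 0 0 0 0.5 0 -1'; python3 -m jog '0 0 0.5 0 0.2 0 -1;0 0 0.5 0 0 0 -1;0 0 0 0 0 0 -1;0 0 0 0 0 0 -1'
```

```text
clock: 15.98
tool_pos: [0.5505, 0.3506, 0.2332]
orientation: [-179.9, -0.1, 175.7]
force: [-0.6, -0.7, -1.9]
opening: 0.046
clock: 16.48
tool_pos: [0.5516, 0.356, 0.2343]
orientation: [-180.0, -0.0, 169.9]
force: [-0.8, 0.3, -2.5]
opening: 0.0458
```

```bash
python3 -m jog '0 0 0 0.04 0 0.6 -1;0 0 0 0 0 0.8 -1;0 0 0 0 0 0.8 -1;0 0 0 0 0 0.6 -1;0 0 0 0 0 0.4 -1;0 0 0 0 0 0.2 -1;0 0 0 0 0 0.1 -1;0 0 0 0 0 0 -1'; python3 -m jog '0 0 0 0 0 0 -1;0 0 0 0 0 0 -1'
```

```text
clock: 17.48
tool_pos: [0.5504, 0.3566, 0.095]
orientation: [180.0, 0.0, 169.9]
force: [-0.2, 0.7, -2.7]
opening: 0.0457
clock: 17.73
tool_pos: [0.5504, 0.3567, 0.0952]
orientation: [180.0, 0.0, 169.9]
force: [-0.4, -0.5, -2.5]
opening: 0.0452
```

```bash
python3 -m jog '0 0 0 0 0 0.06 -1;0 0 0 0 0 0.04 -1;0 0 0 0 0 0 -1'; python3 -m jog '0 0 0 0 0 0.03 -1;0 0 0 0 0 0 -1';python3 -m jog '0 0 0 0 0 0.025 -1;0 0 0 0 0 0 -1'
```

```text
clock: 18.1
tool_pos: [0.5501, 0.3563, 0.0903]
orientation: [-180.0, -0.0, 169.9]
force: [-0.9, 0.1, -3.4]
opening: 0.0455
clock: 18.35
tool_pos: [0.5501, 0.3564, 0.0892]
orientation: [-180.0, -0.0, 169.9]
force: [0.3, 0.1, -2.5]
opening: 0.0455
clock: 18.6
tool_pos: [0.5503, 0.3565, 0.0889]
orientation: [180.0, 0.0, 169.9]
force: [-0.9, 0.1, 1.6]
opening: 0.0454
```

```bash
python3 -m jog '0 0 0 0 0 0.01 -1;0 0 0 0 0 0 0.3;0 0 0 0 0 0 0.6;0 0 0 0 0 0 1;0 0 0 0 0 0 1;0 0 0 0 0 0 1'; python3 -m jog '0 0 0 0 0 -0.2 1;0 0 0 0 0 -0.6 1;0 0 0 0 0 -1 1;0 0 0 0 0 -1 1;0 0 0 0 0 -1 1;0 0 0 0 -1 0 1;0 0 0 0 -1 0 1;0 0 0 0 -1 0 1'; python3 -m jog '0 0 0 0 -1 0 1;0 0 0 0 -1 0 1;0 0 0 0 -1 0 1;0 0 0 0 -1 0 1;0 0 0 0 -1 0 1;0 0 0 0 -1 0 1;0 0 0 0 -1 0 1;0 0 0 0 -1 0 1'
python3 - <<'E'
from h import *
for c in("scene","top"):
    im,d=vision.snapshot(c);cv2.imwrite(f"pics/{c}5.png",im[:,:,::-1])
    C=cloud(d,c)
    m=(abs(C[...,2]-.108)<.005)&(abs(C[...,0]-.55)<.06)&(abs(C[...,1]-.356)<.06)
    print(c,m.sum(),cv2.minAreaRect(C[m][:,:2].astype(np.float32)*1000) if m.sum()>5 else '')
E
```

```text
clock: 19.35
tool_pos: [0.5502, 0.3564, 0.0879]
orientation: [-180.0, -0.0, 169.9]
force: [-0.9, 0.2, -1.0]
opening: 0.0862
clock: 20.35
tool_pos: [0.5288, 0.2372, 0.2408]
orientation: [180.0, 0.0, 169.9]
force: [0.5, -0.2, -0.2]
opening: 0.0878
clock: 21.35
tool_pos: [0.4724, -0.0779, 0.2409]
orientation: [180.0, 0.1, 169.9]
force: [-0.1, 0.3, -0.7]
opening: 0.0881
scene 399 ((551.4111938476562, 354.91546630859375), (62.74036407470703, 51.94850540161133), 80.0814437866211)
top 577 ((551.03369140625, 355.4647521972656), (62.20243835449219, 46.05982971191406), 80.60924530029297)
```

View pics/scene5.png

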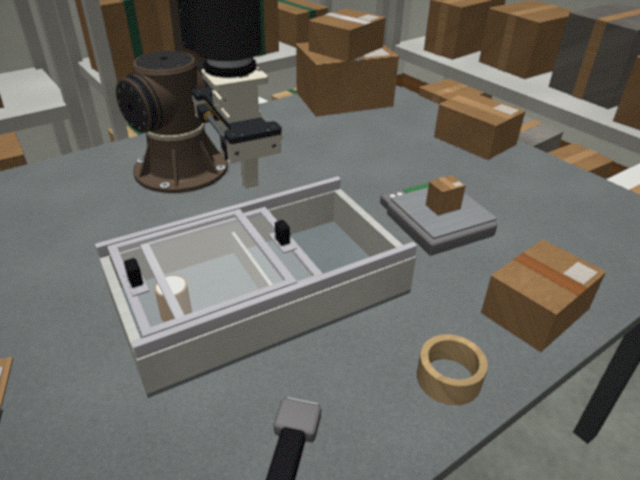

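View pics/top5.png

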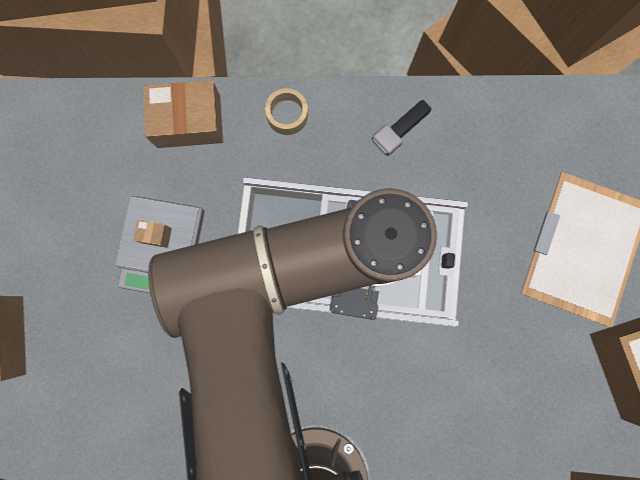

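```bash
python3 -m jog '0 0 0 0 0 0 1;0 0 0 0 0 0 1;0 0 0 0 0 0 1;0 0 0 0 0 0 1'
python3 - <<'E'
from plant import ctrl
print(ctrl.close_job())
E
```

```text
clock: 21.95
tool_pos: [0.4729, -0.0762, 0.2399]
orientation: [-180.0, -0.0, 169.9]
force: [0.2, -0.2, 0.9]
opening: 0.0879
the job is handed in; nothing more can be done
None
```

The job is done and handed in at about 22 s, within the 56 s limit; no verdict was reported.

- **Door:** I gripped the left door's handle and slid the door about 153 mm to its end stop, under the right door. The force at the stop peaked at about 34 N. In the last pictures the left door is still open and the right door's handle has not moved.
- **Carton:** I lifted it out and lowered it onto the scale until the force reading showed contact, then opened the gripper and backed away. It stands upright, with its top at the expected 108 mm. Depth from the two fixed cameras puts it about 1–2 mm from the middle of the platform, in line with its edges.
- **Robot:** At hand-in the gripper was open with its fingertips 0.24 m above the counter, touching nothing.

**Disagreements:**
- The network missed the carton in the wrist picture, reporting only a low-score (0.26) location far from it. I used my own depth measurement instead, which matched the carton's size and height.
- The network's `left_handle` and `right_handle` locations were near the middles of the doors, so I measured the handles from the pictures.

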